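# Tip the control housing onto its back in the tilting fixture

## Robot

A 6-joint arm with a two-finger parallel gripper is mounted at the origin on a cart in front of the work surface, level with it; the furniture and walls round the work are solid. World frame = base frame: x ahead of the robot, y to its left, z up, the work surface at z = 0. Lengths are in m, angles in rad, forces in N, time in s.
With the tool pointing down it reaches from about 0.15 to 0.775 m from the base axis. Payload 6.1 kg.
Tool frame: the origin (TCP) lies between the finger pads; the fingertips stand 17 mm ahead of it and the grasp point (between the pads) lies 2 mm behind it; z points along the fingers, y is the line along which they close (so a half turn about z gives the same grasp; the last joint's range is limited). The gripper opens to 85 mm and grips with 20 to 120 N. Pads are 22 mm wide; open, the fingers measure 114 mm over their backs; the gripper's body (76 mm by 85 mm) begins 54 mm behind the grasp point. The pads swing forward as they close: fully open they stand 13 mm farther back than shut.
Start: joints at [-1.102, 0.126, -0.04, 1.405, 0, 1.571], TCP at [0.237, -0.468, 0.248] pointing down, gripper open.
Joint ranges: [-2.72, 2.72], [-0.95, 1.95], [-1.27, 1.35], [-1.78, 2.02], [-1.46, 1.47], [-3.14, 3.14]. Speed limits (rad/s): [2.39, 2.39, 3.01, 3.14, 3.14, 3.14].

## Interface

Orientations are given as a unit quaternion [w, x, y, z].
In Python, from bench import robot, eyes, job gives the robot as it stands.
- The arm moves only by the shell command python3 -m jog 'ROWS'. ROWS is a JSON object of lists of equal length, an entry for each row: "fingers": the finger opening in m, from 0 to 0.0854; "linear": the shift along the tool's x, y, z in m, a list of three; "roll": the turn about the tool's z in rad. A call has exactly 5 rows; each row is the pose to reach, as a shift and turn from the pose commanded when the call began, along the tool's axes at that moment; what a row does not reach only later rows make up. A row lasts 1/8 s, in which the tool goes at most 62.5 mm and 10.7 degrees, less where a joint would pass 70% of its speed; a pose out of reach is approached as far as the arm can. A call with a gripper value outside its range is refused whole. The fingers move at their own pace and stop on an object; the grip force is fixed at half the most. Time passes only in rows, so rows that repeat a pose let the fingers close, or fill a call up. It gives the time, the measured TCP pose, the force, the opening and the grip force at its end, in the units of the state.
- robot.state(): the state, without advancing time (a new reading comes with each control period).
- eyes.grab_frame(name): name is "side" or "top"; returns (picture, depth): 480x640x3 uint8, red, green, blue; 480x640 float32, m along the optical axis (not along the pixel's ray), 0 where there is no reading.
- eyes.camera_model(name): a dict with "fx", "fy", "cx", "cy" (pixels), "k1" (the pictures are not rectified: a ray, as slopes to the right and down, at radius r is drawn at 1 + k1 r^2 times it, then the intrinsics apply), "camera_from_world" (4x4, takes a point from world to camera coordinates). Camera axes: x right, y down, z forward; pixel columns grow to the right and rows downward; lengths in m; the calibration is good to about 2 mm. A picture is of the moment at which its call begins. camera_model takes no time and is no camera call.
- job.hand_in(): hands the job in; it is judged then, once.
The state is a dict: "time": time; "qpos": joint angles; "qd": joint speeds; "tau": joint torques, N m; "tcp_pos": TCP position; "tool_rot": TCP orientation; "ft_force": force on the tool from outside, world axes, zero at the start; "ft_torque": the same for the moment, N m; "width": opening from 0.0 (shut) to 1.0 (fully open); "grasp_force": force on a finger pad.
Only numpy, scipy, OpenCV 4.12 (cv2) and the standard library are available. Lean on these libraries where they do the work, as an engineer would, in place of code of your own. Each camera call takes 0.05 s, during which the arm holds its last target. There are 200 camera calls.

## Task

The grill's control housing stands upright in the tilting assembly fixture, which its sliding bolt locks. Push the bolt's upright handle outwards until the bolt is drawn well clear, push the housing at the top of its front panel so that cradle and housing tip over together and lie fully on the rear stops with the panel facing up for the knobs to be fitted, then push the bolt fully home again so that the fixture is locked. Only push: the housing must not be lifted or pulled out of its cradle, and the things lying round the fixture stay where they are.

Things in the scene. Friction and masses are not known exactly. Their poses are not given: they have to be found in the camera images.
- tilt_fixture: fixed base of the tilting fixture: aluminium plate on the bench, 10 mm thick, 250 x 200 mm plus a tab at the right. Origin on the bench straight under the tilt axis, midway between its two bearing cheeks; x is the way the housing is tipped (away from its front panel), y along the tilt axis to the left, z up. Tilt axis 50 mm up; the cheeks and the index plate beside them reach 89 mm
- cradle (a joint): tilt of the L-shaped aluminium cradle under the housing, rad: 0 = housing upright, 1.571 = tipped over to +x and lying on the rear stops. A rotary damper brakes it. Let go, it falls back to 0 below about 0.35 rad, may stay put near 0.45 and goes over by itself, in 2 to 3 s, beyond about 0.65. It cannot turn with the bolt in
- cradle_seat (a point): centre of the top of the cradle's shelf, on which the housing stands (turns with the cradle)
- index_bolt (a joint): travel of the locking bolt, m: 0 = home, its 10 mm nose in a 13 mm hole of the index plate; 0.030 = fully drawn, towards the fixture's -y. Clear of the plate beyond 0.013. It stays where left; 2 to 4 N move it. It can enter only with the cradle at 0 or fully over. It starts 0 to 3 mm from home
- bolt_knob (a point): centre of the black 20 mm ball on the bolt's upright handle (10 mm pin), 131 mm above the bench, at x = +25 mm and y = -160 mm less the bolt's travel in the fixture's frame; slides along its y. The pin is free above its 32 mm wide guide block (y = -106 to -211 mm, top 91 mm up). 90 mm of room lie between pin and housing when home
- housing: the grill's control housing: loose dark metal box with a bright front panel, 70 mm deep (x), 110 wide (y), 140 tall (z), about 0.55 kg. Origin at the centre of its underside, 50 mm above the bench; the panel is its -x face. Two bare spindles stand 14 mm out of the panel 48 mm above the underside. Its back leans on the cradle's back plate, so both tip together
- panel_top (a point): point on the face of the front panel, on its centre line, 20 mm below the housing's top edge: push here towards the fixture's +x; axes as the housing's
- knob_a: black control knob, 41 mm across, 20 mm tall, left of the fixture; to be left alone (origin under its centre)
- knob_b: second such knob beside it; to be left alone
- insulator_a: white ceramic stand-off, 20 mm across, 22 mm tall, left of the fixture; to be left alone
- glue: white glue bottle with a red nozzle, 36 mm across, 99 mm tall, standing left of the fixture; to be left alone
- thermo: small snap thermostat on a 50 mm strap, 28 mm tall, right of the fixture in front of the bolt; to be left alone
- nut_drv: yellow-handled nut driver, 197 mm long, lying in front of the fixture at the bench edge; to be left alone

How it is judged:
By the outcome, as a careful person would: the job done as asked, in the order asked, and still so for the second after the job is handed in, with the robot touching nothing.
It also fails if it takes over 51 s, if anything falls off the work surface, if the arm or the gripper's body presses on something with over 40 N, if the wrist force passes 120 N, or if a joint passes its speed limit or range.

## Working session

There is one attempt and no reset: what is moved stays moved. The work goes in short steps, Python scripts to look and compute and a shell command to move; the robot and the scene stay as the last step left them, time stands still between calls to the robot, and variables do not carry over. Pictures are saved under pics/ and viewed, at most 10 in all, crops included, and the job is handed in when it is done.

```bash
mkdir -p pics; ls; cat > h.py <<'E'
import numpy as np, cv2
from bench import robot, eyes, job
def grab(n,save=None):
    im,d=eyes.grab_frame(n)
    if save: cv2.imwrite('pics/'+save,im[...,::-1])
    return im,d
def cloud(n,d):
    m=eyes.camera_model(n); h,w=d.shape
    u,v=np.meshgrid(np.arange(w),np.arange(h))
    K=np.array([[m['fx'],0,m['cx']],[0,m['fy'],m['cy']],[0,0,1.]])
    p=cv2.undistortPoints(np.stack([u,v],-1).reshape(-1,1,2).astype(float),K,np.array([m['k1'],0,0,0.])).reshape(h,w,2)
    P=np.dstack([p*d[...,None],d]); T=np.linalg.inv(np.array(m['camera_from_world']))
    W=P@T[:3,:3].T+T[:3,3]; W[d<=0]=np.nan
    return W
E
python3 - <<'E'
from h import *
for n in('side','top'):
    im,d=grab(n,n+'0.png'); np.savez(n+'0.npz',im=im,d=d); m=eyes.camera_model(n)
    print(n,{k:m[k] for k in('fx','fy','cx','cy','k1')},np.round(np.linalg.inv(np.array(m['camera_from_world'])),3).tolist())
print(robot.state())
E
```

```text
pics
side {'fx': 495.7540838172375, 'fy': 495.7540838172375, 'cx': 314.07147117897455, 'cy': 235.857695283448, 'k1': -0.03865736246312696} [[-0.885, -0.195, 0.423, 0.099], [-0.466, 0.382, -0.798, 0.863], [-0.006, -0.903, -0.429, 0.55], [0.0, 0.0, 0.0, 1.0]]
top {'fx': 549.1422749575147, 'fy': 549.1422749575147, 'cx': 331.02549081342124, 'cy': 239.2924649426117, 'k1': -0.14426159566392704} [[-0.007, -0.998, 0.06, 0.461], [-1.0, 0.006, -0.022, 0.072], [0.021, -0.061, -0.998, 1.284], [0.0, 0.0, 0.0, 1.0]]
{'time': 0.1, 'qpos': array([-1.10200709e+00,  1.26362221e-01, -4.05006589e-02,  1.40539536e+00,
       -1.13985379e-05,  1.57083733e+00]), 'qd': array([-1.32452629e-03, -3.73259473e-06,  3.33345675e-03,  1.23403771e-04,
       -1.42624239e-03, -3.58348606e-04]), 'tau': array([ 4.21596906e-04, -4.36903918e+01,  3.53606308e+01,  1.36500760e-02,
       -8.92268736e-05, -4.05252706e-06]), 'tcp_pos': array([ 0.23704394, -0.46806293,  0.24758691]), 'tool_rot': array([-7.09641139e-04,  9.72659623e-01,  2.32234201e-01, -1.75325649e-04]), 'ft_force': array([ 0.072713  , -0.24155907,  0.0108445 ]), 'ft_torque': array([-0.00315584,  0.06480742,  0.0320111 ]), 'grasp_force': 0.0, 'width': 1.0030185599792811}
```

View pics/side0.png

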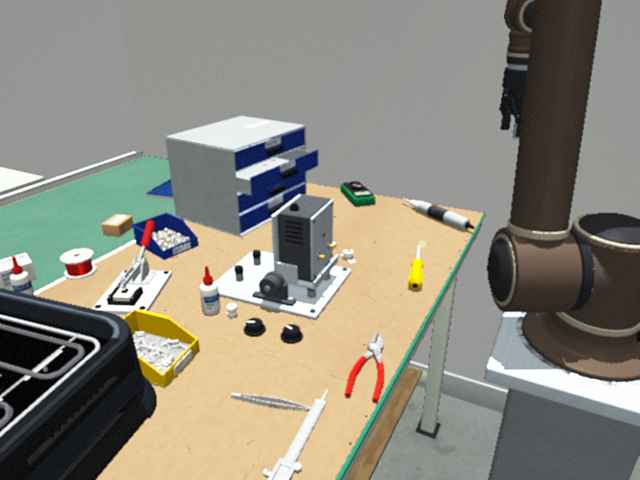

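View pics/top0.png

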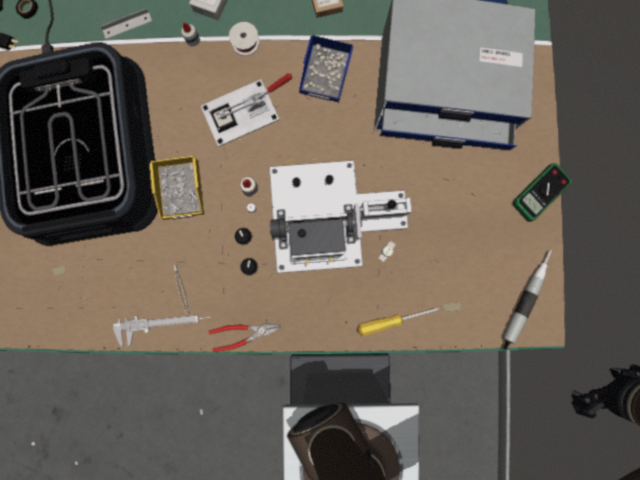

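The side view shows the upright housing at (300,235), its panel facing the robot. In the top view the base plate spans about (270–360, 162–272), the bolt ball is near (391,205), the thermostat near (388,251), and the housing top near (318,235).

```bash
python3 - <<'E'
from h import *
z=np.load('top0.npz'); im,d=z['im'],z['d']; W=cloud('top',d)
x,y,zz=W[...,0],W[...,1],W[...,2]
roi=np.zeros(d.shape,bool); roi[150:285,262:420]=1
def rect(m,name):
    P=np.c_[x[m],y[m]].astype(np.float32); r=cv2.minAreaRect(P); print(name,m.sum(),np.round(P.mean(0),4),'z',np.round(np.nanmedian(zz[m]),4),'rect',np.round(r[0],4),np.round(r[1],4),round(r[2],2))
hm=roi&(zz>.175)&(zz<.205); hm=cv2.morphologyEx(hm.astype(np.uint8),cv2.MORPH_OPEN,np.ones((3,3)))>0
rect(hm,'housing top')
r2=np.zeros_like(roi); r2[185:240,365:418]=1
k=r2&(zz>.11); rect(k,'ball'); print(np.argwhere(k).mean(0), zz[k].max())
rect(r2&(zz>.08)&(zz<.1),'block')
pl=roi&(zz>.003)&(zz<.02)&(im.min(-1)>170)
p2=pl.copy(); p2[:,364:]=0; rect(p2,'plate')
t=np.zeros_like(roi); t[238:265,375:400]=1; rect(t&(zz>.008),'thermo'); print(np.nanmax(zz[t]))
b=np.zeros_like(roi); b[280:320,200:340]=1; print('bench z',np.nanmedian(zz[b]))
c=np.zeros_like(roi); c[0:150,375:530]=1; c&=zz>.03; print('cabinet',[(np.nanmin(a[c]),np.nanmax(a[c])) for a in(x,y,zz)])
# refined top-edge fit: rays on known planes
m=eyes.camera_model('top'); K=np.array([[m['fx'],0,m['cx']],[0,m['fy'],m['cy']],[0,0,1.]]);T=np.linalg.inv(np.array(m['camera_from_world']))
def cast(uv,h):
    p=cv2.undistortPoints(np.array([[uv]],float),K,np.array([m['k1'],0,0,0.]))[0,0]; r=T[:3,:3]@np.array([*p,1]); return T[:3,3]+r*(h-T[2,3])/r[2]
v,u=np.argwhere(k).mean(0); print('ball cast',cast((u,v),.135))
cv2.imwrite('pics/crop.png',np.hstack([cv2.resize(im[150:285,262:420,::-1],None,fx=5,fy=4.4,interpolation=cv2.INTER_CUBIC)]))
E
```

```text
housing top 2122 [0.5339 0.0764] z 0.1891 rect [0.5351 0.0755] [0.083  0.1217] 4.04
ball 69 [ 0.6045 -0.0798] z 0.1372 rect [ 0.6047 -0.0802] [0.0172 0.0177] 0.82
[204. 391.] 0.14555617685825584
block 436 [ 0.6039 -0.078 ] z 0.0874 rect [ 0.605  -0.0786] [0.032  0.1029] 4.03
plate 5054 [0.6222 0.0819] z 0.0093 rect [0.5944 0.0726] [0.2482 0.2142] 4.2
thermo 93 [ 0.5098 -0.0844] z 0.018 rect [ 0.5098 -0.085 ] [0.0234 0.0226] 41.97
0.028546382221987132
bench z -0.0003443506093308013
cabinet [(np.float64(0.7235833490536066), np.float64(1.038519939512652)), (np.float64(-0.3677599602642976), np.float64(-0.05713020582938161)), (np.float64(0.030281374187759003), np.float64(0.24046452418413033))]
ball cast [ 0.60467644 -0.08005633  0.135     ]
```

View pics/crop.png

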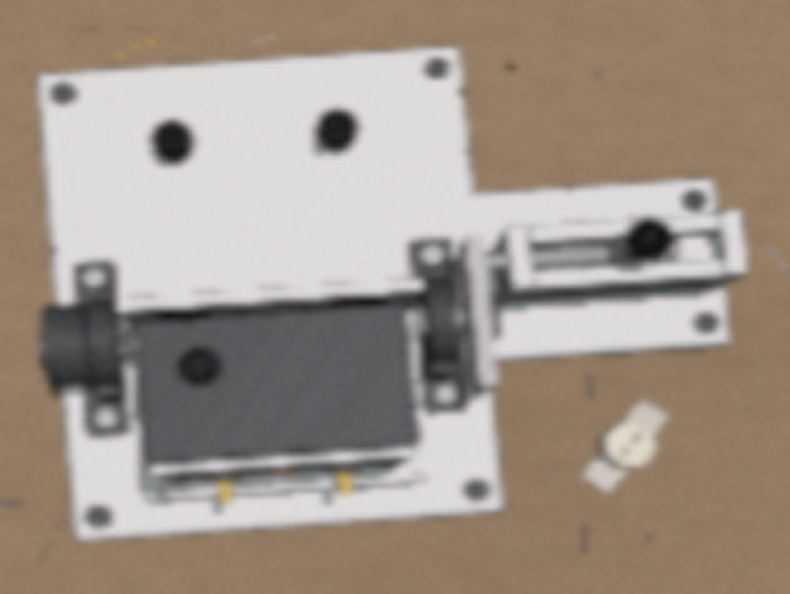

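Fixture yaw is about 4.05°, with its origin near (0.569, 0.078). The ball is at fixture (25, −160) mm, which agrees with the given home position. Moving above the gap between pin and housing with fingers shut.

```bash
cat >> h.py <<'E'
from scipy.spatial.transform import Rotation as R
YAW=np.radians(4.05); O=np.array([.5689,.0777,0]); F=R.from_euler('z',YAW).as_matrix()
def where(*target):
    s=robot.state(); q=s['tool_rot']; M=R.from_quat([q[1],q[2],q[3],q[0]]).as_matrix(); p=s['tcp_pos']
    yaw=np.arctan2(M[1,0],M[0,0])
    print('t',round(s['time'],2),'fix',np.round(F.T@(p-O),4),'tool yaw-fix',round(yaw-YAW,4),'F(fix)',np.round(F.T@s['ft_force'],1),'w',round(s['width'],3))
    if target: print('tool shift to go',np.round(M.T@(O+F@np.array(target)-p),4))
E
python3 -m jog '{"fingers":[0,0,0,0,0],"linear":[[0.04,-0.016,0],[0.09,-0.036,0],[0.14,-0.057,0],[0.19,-0.078,0],[0.24,-0.098,0]],"roll":[0.1,0.2,0.3,0.398,0.398]}'
python3 -c "
from h import *
where(.025,-.125,.24)"
```

```text
time: 0.72
tcp_pos: [0.4078, -0.2709, 0.248]
tool_rot: [-0.0, 0.999, 0.035, -0.0]
ft_force: [0.4, -0.5, -0.1]
width: 0.002
grasp_force: 0.0
t 0.72 fix [-0.1854 -0.3364  0.248 ] tool yaw-fix -0.0008 F(fix) [ 0.4 -0.6 -0.1] w 0.002
tool shift to go [ 0.2102 -0.2116  0.008 ]
```

```bash
python3 -m jog '{"fingers":[0,0,0,0,0],"linear":[[0.04,-0.04,0],[0.08,-0.08,0],[0.12,-0.12,0],[0.16,-0.16,0],[0.19,-0.19,0]],"roll":[0,0,0,0,0]}'
python3 -c "
from h import *
where(.025,-.125,.24)"
```

```text
time: 1.35
tcp_pos: [0.5842, -0.0675, 0.2476]
tool_rot: [-0.0, 0.999, 0.036, -0.0]
ft_force: [1.2, -0.6, -0.4]
width: 0.002
grasp_force: 0.0
t 1.35 fix [ 0.005  -0.1459  0.2476] tool yaw-fix 0.0014 F(fix) [ 1.2 -0.7 -0.4] w 0.002
tool shift to go [ 0.0201 -0.0209  0.0076]
```

```bash
python3 -m jog '{"fingers":[0,0,0,0,0],"linear":[[0.02,-0.022,0],[0.02,-0.022,0.03],[0.02,-0.022,0.07],[0.02,-0.022,0.11],[0.02,-0.022,0.123]],"roll":[0,0,0,0,0]}'
python3 -c "
from h import *
where(.025,-.14,.122)
grab('top','t1.png')
im,d=grab('side'); cv2.imwrite('pics/s1.png',cv2.resize(im[150:350,200:400,::-1],(600,600)))"
```

```text
time: 1.98
tcp_pos: [0.5997, -0.046, 0.1223]
tool_rot: [-0.0, 0.999, 0.035, -0.003]
ft_force: [-0.9, -1.0, 0.3]
width: -0.002
grasp_force: 0.0
t 1.98 fix [ 0.022  -0.1255  0.1223] tool yaw-fix 0.0002 F(fix) [-0.9 -0.9  0.3] w -0.002
tool shift to go [0.003  0.0145 0.0002]
```

View pics/s1.png

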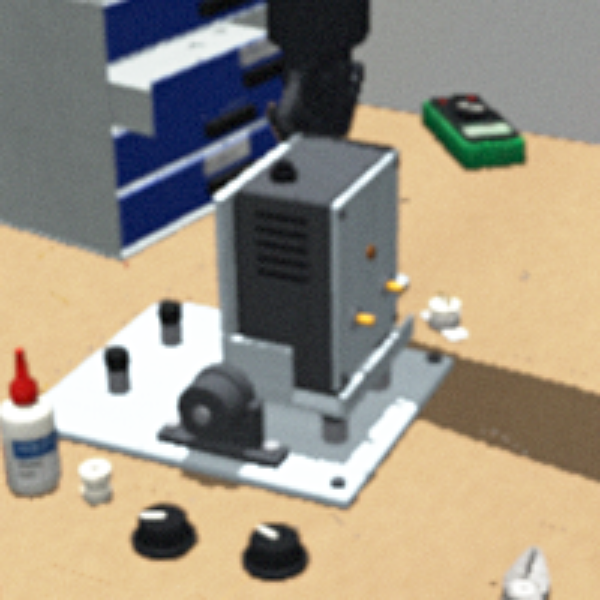

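The fingers are down behind the housing (about (320,90) in the crop) and nothing has been disturbed. Pushing the bolt outwards.

```bash
python3 -m jog '{"fingers":[0,0,0,0,0],"linear":[[0.003,0.006,0],[0.003,0.013,0],[0.003,0.02,0],[0.003,0.027,0],[0.003,0.033,0]],"roll":[0,0,0,0,0]}'
python3 -c "
from h import *
where()
im,d=grab('top');W=cloud('top',d);cv2.imwrite('pics/t2.png',cv2.resize(im[150:285,262:420,::-1],None,fx=5,fy=4.4))"
```

```text
time: 2.7
tcp_pos: [0.607, -0.0793, 0.1256]
tool_rot: [-0.0, 0.999, 0.035, 0.0]
ft_force: [0.3, 1.9, 1.6]
width: 0.002
grasp_force: 1.1
t 2.7 fix [ 0.0269 -0.1593  0.1256] tool yaw-fix -0.0001 F(fix) [0.4 1.9 1.6] w 0.002
```

View pics/t2.png

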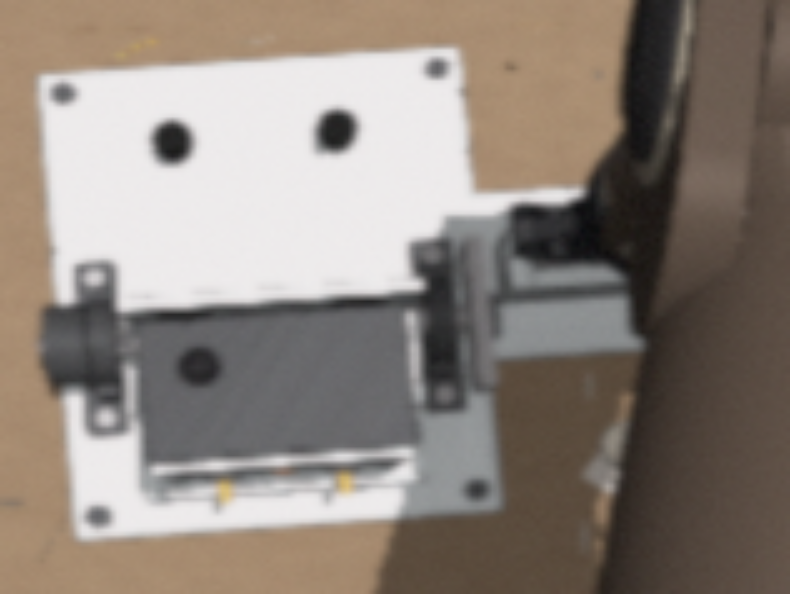

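```bash
python3 -m jog '{"fingers":[0,0,0,0,0],"linear":[[0,0.003,0],[0,0.005,0],[0,0.005,0],[0,-0.01,0],[0,-0.016,0]],"roll":[0,0,0,0,0]}'
python3 -m jog '{"fingers":[0,0,0,0,0],"linear":[[0,0,-0.03],[0,0,-0.07],[0,0,-0.11],[-0.03,0.01,-0.13],[-0.08,0.01,-0.13]],"roll":[0,0,0,0,0]}'
python3 - <<'E'
from h import *
z=np.load('top0.npz'); W=cloud('top',z['d']); G=(W-O)@F
g=G[150:285,262:420].reshape(-1,3)
for y0 in(-.03,0,.03):
    s=g[(abs(g[:,1]-y0)<.012)&(g[:,2]>.12)]; s=s[np.argsort(s[:,0])]; print(np.round(s[::max(1,len(s)//14)][:, [0,2]],3).tolist())
z=np.load('side0.npz'); G=((cloud('side',z['d'])-O)@F).reshape(-1,3)
s=G[(abs(G[:,1])<.04)&(abs(G[:,2]-.165)<.012)&(G[:,0]<0)&(G[:,0]>-.12)]; print(len(s),np.percentile(s[:,0],[5,25,50,75]))
where(-.125,0,.25)
E
```

```text
time: 3.38
tcp_pos: [0.6053, -0.0619, 0.125]
tool_rot: [0.0, 0.999, 0.036, -0.0]
ft_force: [-0.2, -0.5, -0.5]
width: -0.001
grasp_force: 0.0
time: 4.0
tcp_pos: [0.5274, -0.0786, 0.2566]
tool_rot: [0.001, 0.999, 0.036, 0.001]
ft_force: [-0.4, -0.3, 0.3]
width: 0.002
grasp_force: 0.0
[[-0.074, 0.151], [-0.07, 0.185], [-0.064, 0.192], [-0.058, 0.186], [-0.053, 0.19], [-0.047, 0.188], [-0.041, 0.19], [-0.035, 0.19], [-0.029, 0.186], [-0.023, 0.186], [-0.017, 0.192], [-0.011, 0.189], [-0.005, 0.19], [0.002, 0.181], [0.008, 0.183]]
[[-0.076, 0.13], [-0.071, 0.189], [-0.065, 0.19], [-0.059, 0.19], [-0.054, 0.187], [-0.048, 0.191], [-0.042, 0.192], [-0.036, 0.191], [-0.03, 0.186], [-0.024, 0.19], [-0.018, 0.188], [-0.012, 0.189], [-0.006, 0.188], [0.002, 0.14], [0.007, 0.179]]
[[-0.074, 0.149], [-0.07, 0.188], [-0.064, 0.188], [-0.058, 0.191], [-0.052, 0.191], [-0.047, 0.187], [-0.041, 0.187], [-0.035, 0.187], [-0.03, 0.201], [-0.024, 0.188], [-0.018, 0.19], [-0.011, 0.188], [-0.005, 0.185], [0.002, 0.175], [0.007, 0.186]]
176 [-0.07313866 -0.07261362 -0.07225041 -0.07185357]
t 4.0 fix [-0.0524 -0.153   0.2566] tool yaw-fix 0.0008 F(fix) [-0.5 -0.3  0.3] w 0.002
tool shift to go [-0.0725 -0.153   0.0062]
```

```bash
python3 -m jog '{"fingers":[0,0,0,0,0],"linear":[[-0.04,-0.02,0],[-0.068,-0.06,0],[-0.068,-0.11,0],[-0.068,-0.148,0],[-0.068,-0.152,0.03]],"roll":[0,0,0,0,0]}'
python3 - <<'E'
from h import *
where(-.125,0,.177)
im,d=grab('top'); G=(cloud('top',d)-O)@F
g=G[150:285,262:440].reshape(-1,3); im2=im[150:285,262:440].reshape(-1,3)
k=(g[:,2]>.115)&(g[:,2]<.16)&(g[:,1]<-.13)&(g[:,1]>-.23)&(abs(g[:,0]-.025)<.03); print('ball',k.sum(),g[k].mean(0))
cv2.imwrite('pics/t3.png',cv2.resize(im[150:285,262:420,::-1],None,fx=5,fy=4.4))
E
```

```text
time: 4.62
tcp_pos: [0.4513, 0.0491, 0.2268]
tool_rot: [-0.008, 0.999, 0.05, 0.002]
ft_force: [-0.7, -0.4, -1.2]
width: 0.002
grasp_force: 0.0
t 4.62 fix [-0.1194 -0.0202  0.2268] tool yaw-fix 0.0297 F(fix) [-0.7 -0.3 -1.2] w 0.002
tool shift to go [-0.0053 -0.0195  0.0501]
ball 69 [ 0.02460234 -0.18529127  0.13678066]
```

```bash
python3 -m jog '{"fingers":[0,0,0,0,0],"linear":[[0,0,0],[0,0,0.02],[0,0,0.045],[0,0,0.048],[0,0,0.048]],"roll":[0,0,0,0,0]}'
python3 -c "
from h import *
where(-.085,0,.177)"
```

```text
time: 5.3
tcp_pos: [0.4504, 0.048, 0.1783]
tool_rot: [-0.008, 0.999, 0.048, -0.0]
ft_force: [-0.2, -0.2, -0.7]
width: -0.003
grasp_force: 0.0
t 5.3 fix [-0.1203 -0.0213  0.1783] tool yaw-fix 0.026 F(fix) [-0.2 -0.1 -0.7] w -0.003
tool shift to go [ 0.0358 -0.0203  0.0017]
```

```bash
python3 -m jog '{"fingers":[0,0,0,0,0],"linear":[[0,-0.01,0],[0,-0.02,0],[0.01,-0.02,0],[0.02,-0.02,0],[0.028,-0.02,0]],"roll":[0.013,0.026,0.026,0.026,0.026]}'
python3 -c "
from h import *
where(-.085,0,.177); print(robot.state()['qpos'].round(2))"
```

```text
time: 5.92
tcp_pos: [0.4784, 0.0535, 0.1775]
tool_rot: [-0.015, 0.999, 0.047, -0.001]
ft_force: [-1.2, -0.4, -0.7]
width: 0.0
grasp_force: 0.0
t 5.92 fix [-0.0919 -0.0177  0.1775] tool yaw-fix 0.0239 F(fix) [-1.2 -0.3 -0.7] w 0.0
tool shift to go [ 0.0074 -0.0175  0.001 ]
[ 0.09  0.05 -0.27  1.24  0.03  3.14]
```

The last joint is at its range limit (q6 = 3.14), so I'll back off and turn the tool a quarter turn the other way. Its axes then line up as tool x = fixture +y and tool y = fixture +x.

```bash
python3 -m jog '{"fingers":[0,0,0,0,0],"linear":[[-0.02,0,0],[-0.04,0,0],[-0.04,0,0],[-0.04,0,0],[-0.04,0,0]],"roll":[-0.18,-0.36,-0.54,-0.72,-0.8]}'
python3 -m jog '{"fingers":[0,0,0,0,0],"linear":[[0,0,0],[0,0,0],[0,0,0],[0,0,0],[0,0,0]],"roll":[-0.18,-0.36,-0.54,-0.72,-0.75]}'
python3 -c "
from h import *
where(-.1,0,.177); print(robot.state()['qpos'].round(2))"
```

```text
time: 6.55
tcp_pos: [0.4381, 0.0497, 0.1776]
tool_rot: [-0.014, 0.901, 0.434, 0.005]
ft_force: [0.3, -0.3, 0.1]
width: 0.001
grasp_force: 0.0
time: 7.18
tcp_pos: [0.438, 0.0497, 0.1775]
tool_rot: [-0.011, 0.681, 0.733, 0.009]
ft_force: [0.3, -0.6, 0.3]
width: -0.001
grasp_force: 0.0
t 7.17 fix [-0.1325 -0.0187  0.1775] tool yaw-fix 1.5735 F(fix) [ 0.3 -0.6  0.3] w -0.001
tool shift to go [0.0186 0.0326 0.001 ]
[ 0.09 -0.02 -0.35  1.24  0.03  1.59]
```

```bash
python3 -m jog '{"fingers":[0,0,0,0,0],"linear":[[0.009,0.01,0],[0.0185,0.025,0],[0.0185,0.036,0],[0.0185,0.043,0],[0.0185,0.05,0]],"roll":[0,0,0,0,0]}'
python3 -c "
from h import *
where()"
python3 -m jog '{"fingers":[0,0,0,0,0],"linear":[[0,0.006,-0.003],[0,0.012,-0.006],[0,0.018,-0.009],[0,0.024,-0.012],[0,0.03,-0.014]],"roll":[0,0,0,0,0]}'
python3 -c "
from h import *
where()"
```

```text
time: 7.8
tcp_pos: [0.4865, 0.0717, 0.1779]
tool_rot: [-0.012, 0.681, 0.732, 0.009]
ft_force: [-1.1, -0.3, 1.0]
width: 0.001
grasp_force: 0.5
t 7.8 fix [-0.0826 -0.0002  0.1779] tool yaw-fix 1.5735 F(fix) [-1.1 -0.2  1. ] w 0.001
time: 8.43
tcp_pos: [0.5167, 0.0735, 0.1925]
tool_rot: [-0.011, 0.681, 0.733, 0.01]
ft_force: [-1.7, 0.4, 0.6]
width: -0.002
grasp_force: 1.0
t 8.43 fix [-0.0524 -0.0005  0.1925] tool yaw-fix 1.5737 F(fix) [-1.7  0.6  0.6] w -0.002
```

```bash
python3 -m jog '{"fingers":[0,0,0,0,0],"linear":[[0,0.008,-0.003],[0,0.016,-0.005],[0,0.024,-0.007],[0,0.032,-0.009],[0,0.04,-0.01]],"roll":[0,0,0,0,0]}'
python3 -c "
from h import *
where()
im,d=grab('side'); cv2.imwrite('pics/s4.png',cv2.resize(im[150:350,200:400,::-1],(600,600)))"
```

```text
time: 9.05
tcp_pos: [0.5569, 0.0763, 0.2022]
tool_rot: [-0.011, 0.68, 0.733, 0.01]
ft_force: [-2.0, 0.9, 0.1]
width: 0.001
grasp_force: 0.6
t 9.05 fix [-0.0121 -0.0006  0.2022] tool yaw-fix 1.5738 F(fix) [-2.   1.   0.1] w 0.001
```

View pics/s4.png

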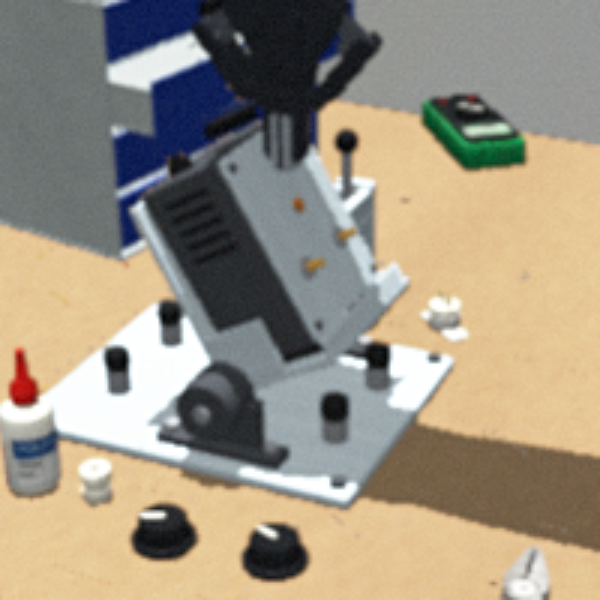

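Cradle and housing are tilted together about 0.55 rad. The finger is on the panel top at (285,150) and the ball is drawn, at (346,140). Pushing further past the balance point, then letting go.

```bash
python3 -m jog '{"fingers":[0,0,0,0,0],"linear":[[0,0.008,0],[0,0.016,0],[0,0.024,0],[0,0.032,0],[0,0.038,0.001]],"roll":[0,0,0,0,0]}'
python3 -m jog '{"fingers":[0,0,0,0,0],"linear":[[0,0,0],[0,0,0],[0,-0.01,-0.01],[0,-0.03,-0.03],[0,-0.05,-0.05]],"roll":[0,0,0,0,0]}'
python3 -c "
from h import *
where(.025,-.225,.26);print(robot.state()['qpos'].round(2))"
```

```text
time: 9.72
tcp_pos: [0.5947, 0.0791, 0.2009]
tool_rot: [-0.011, 0.681, 0.733, 0.01]
ft_force: [-0.0, 0.1, 0.2]
width: 0.0
grasp_force: 0.1
time: 10.35
tcp_pos: [0.543, 0.0738, 0.2523]
tool_rot: [-0.011, 0.68, 0.733, 0.01]
ft_force: [0.4, -0.0, -0.5]
width: -0.003
grasp_force: 0.0
t 10.35 fix [-0.0261 -0.0021  0.2523] tool yaw-fix 1.5738 F(fix) [ 0.4 -0.  -0.5] w -0.003
tool shift to go [-0.2227  0.0504 -0.0143]
[0.12 0.17 0.02 1.42 0.03 1.62]
```

```bash
python3 -m jog '{"fingers":[0,0,0,0,0],"linear":[[-0.045,0,-0.01],[-0.09,0,-0.01],[-0.135,0.01,-0.01],[-0.18,0.03,-0.01],[-0.225,0.05,-0.01]],"roll":[0,0,0,0,0]}'
python3 -m jog '{"fingers":[0,0,0,0,0],"linear":[[-0.008,0,0],[-0.008,0,0],[-0.008,0,0],[-0.008,0,0],[-0.008,0,0]],"roll":[0,0,0,0,0]}'
python3 -m jog '{"fingers":[0,0,0,0,0],"linear":[[0,0,0],[0,0,0],[0,0,0],[0,0,0],[0,0,0]],"roll":[0,0,0,0,0]}'
python3 - <<'E'
from h import *
where(.025,-.235,.122)
im,d=grab('side'); cv2.imwrite('pics/s5.png',cv2.resize(im[150:350,200:400,::-1],(600,600)))
E
```

```text
time: 10.98
tcp_pos: [0.6106, -0.1483, 0.2558]
tool_rot: [-0.011, 0.681, 0.733, 0.01]
ft_force: [0.6, 0.6, -0.3]
width: -0.001
grasp_force: 0.0
time: 11.6
tcp_pos: [0.6112, -0.1541, 0.2545]
tool_rot: [-0.011, 0.68, 0.733, 0.01]
ft_force: [-0.4, -0.2, 0.1]
width: 0.002
grasp_force: 0.0
time: 12.22
tcp_pos: [0.6113, -0.155, 0.254]
tool_rot: [-0.011, 0.681, 0.733, 0.01]
ft_force: [-0.4, 0.3, -0.3]
width: 0.002
grasp_force: 0.0
t 12.22 fix [ 0.0259 -0.2352  0.254 ] tool yaw-fix 1.5737 F(fix) [-0.4  0.4 -0.3] w 0.002
tool shift to go [-0.0037 -0.0007  0.1319]
```

View pics/s5.png

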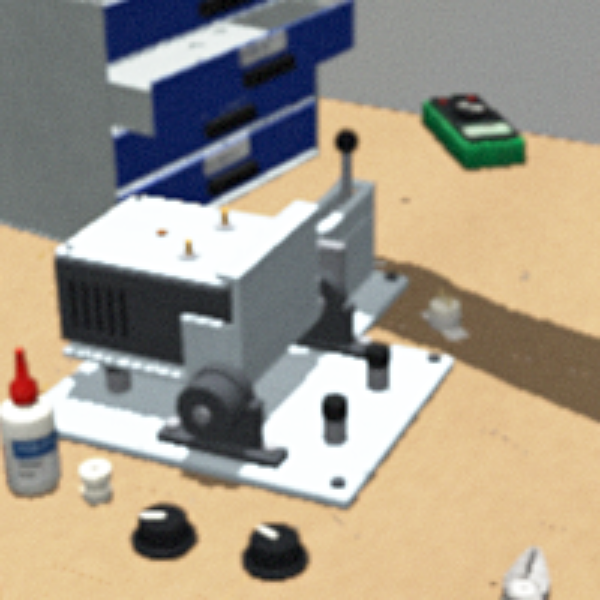

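The housing lies over on the rear stops with the panel up at (150,230), and the bolt ball is at (346,140), still drawn. Descending outside the handle, then pushing the bolt in.

```bash
python3 -m jog '{"fingers":[0,0,0,0,0],"linear":[[0,0,0.03],[0,0,0.06],[0,0,0.09],[0,0,0.12],[0,0,0.132]],"roll":[0,0,0,0,0]}'
python3 -m jog '{"fingers":[0,0,0,0,0],"linear":[[0.01,0,0],[0.02,0,0],[0.028,0,0],[0.034,0,0],[0.04,0,0]],"roll":[0,0,0,0,0]}'
python3 -c "
from h import *
where()"
python3 -m jog '{"fingers":[0,0,0,0,0],"linear":[[0.003,0,0],[0.006,0,0],[0.008,0,0],[0.01,0,0],[0.01,0,0]],"roll":[0,0,0,0,0]}'
python3 -c "
from h import *
where()"
```

```text
time: 12.9
tcp_pos: [0.6099, -0.1508, 0.1202]
tool_rot: [-0.013, 0.681, 0.733, 0.009]
ft_force: [-0.5, -0.0, 0.4]
width: -0.003
grasp_force: 0.0
time: 13.52
tcp_pos: [0.6085, -0.111, 0.1241]
tool_rot: [-0.01, 0.68, 0.733, 0.01]
ft_force: [1.1, -1.9, 1.4]
width: -0.0
grasp_force: 1.1
t 13.53 fix [ 0.0261 -0.1911  0.1241] tool yaw-fix 1.5739 F(fix) [ 1.  -2.   1.4] w -0.0
time: 14.15
tcp_pos: [0.6071, -0.1011, 0.1235]
tool_rot: [-0.012, 0.68, 0.733, 0.01]
ft_force: [0.5, -0.3, 0.4]
width: 0.002
grasp_force: 0.6
t 14.15 fix [ 0.0255 -0.181   0.1235] tool yaw-fix 1.5739 F(fix) [ 0.5 -0.4  0.4] w 0.002
```

```bash
python3 -m jog '{"fingers":[0,0,0,0,0],"linear":[[0.001,0,0],[0.002,0,0],[0.003,0,0],[0.004,0,0],[0.004,0,0]],"roll":[0,0,0,0,0]}'
python3 -c "
from h import *
where()"
```

```text
time: 14.78
tcp_pos: [0.607, -0.0996, 0.1236]
tool_rot: [-0.01, 0.681, 0.732, 0.008]
ft_force: [1.3, -10.4, -1.3]
width: -0.002
grasp_force: 5.4
t 14.78 fix [ 0.0255 -0.1796  0.1236] tool yaw-fix 1.5722 F(fix) [  0.6 -10.5  -1.3] w -0.002
```

The force rose to 10 N at the home stop. Backing off and checking.

```bash
python3 -m jog '{"fingers":[0,0,0,0,0],"linear":[[0.001,0,0],[0.001,0,0],[-0.01,0,0],[-0.03,0,0],[-0.045,0,0]],"roll":[0,0,0,0,0]}'
python3 -m jog '{"fingers":[0,0,0,0,0],"linear":[[0,0,-0.03],[0,0,-0.07],[0,0,-0.11],[-0.03,-0.04,-0.13],[-0.06,-0.09,-0.13]],"roll":[0,0,0,0,0]}'
python3 -m jog '{"fingers":[0,0,0,0,0],"linear":[[-0.03,-0.04,0],[-0.06,-0.08,0],[-0.09,-0.12,0],[-0.1,-0.14,0],[-0.1,-0.14,0]],"roll":[0,0,0,0,0]}'
python3 - <<'E'
from h import *
where()
im,d=grab('top'); G=(cloud('top',d)-O)@F
g=G[150:285,262:440].reshape(-1,3)
k=(g[:,2]>.115)&(g[:,2]<.16)&(g[:,1]<-.13)&(g[:,1]>-.23)&(abs(g[:,0]-.025)<.03); print('ball',k.sum(),g[k].mean(0))
k=(abs(g[:,1])<.045)&(g[:,2]>.1)&(g[:,0]>.02)&(g[:,0]<.13); A=np.c_[g[k][:,:2],np.ones(k.sum())]; print('panel plane',np.linalg.lstsq(A,g[k][:,2],rcond=None)[0],np.median(g[k][:,2]))
im2,_=grab('side')
cv2.imwrite('pics/f.png',np.hstack([cv2.resize(im[150:285,262:420,::-1],(400,400)),cv2.resize(im2[150:350,200:400,::-1],(400,400))]))
E
```

```text
time: 15.4
tcp_pos: [0.6101, -0.1432, 0.1222]
tool_rot: [-0.012, 0.681, 0.733, 0.01]
ft_force: [-0.1, -0.5, -0.4]
width: 0.004
grasp_force: 0.0
time: 16.02
tcp_pos: [0.5257, -0.2138, 0.2523]
tool_rot: [-0.01, 0.68, 0.733, 0.01]
ft_force: [-0.1, -0.7, -0.4]
width: -0.004
grasp_force: 0.0
time: 16.65
tcp_pos: [0.3918, -0.3235, 0.2481]
tool_rot: [-0.011, 0.682, 0.731, 0.01]
ft_force: [-0.1, 0.5, -0.0]
width: -0.002
grasp_force: 0.0
t 16.65 fix [-0.205  -0.3877  0.2481] tool yaw-fix 1.5705 F(fix) [-0.1  0.5 -0. ] w -0.002
ball 67 [ 0.024503   -0.15725383  0.13688577]
panel plane [-0.00391208  0.00176653  0.11968644] 0.11935529346765415
```

View pics/f.png

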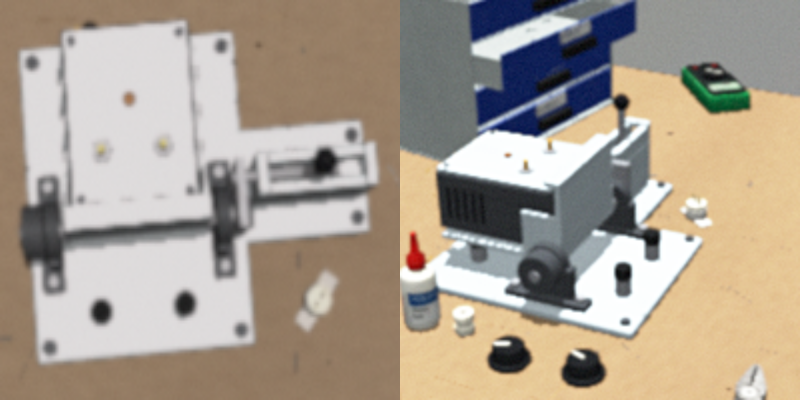

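The panel is level (under 0.3° of tilt) and faces up. The ball sits 3 mm further in than at the start, so the bolt is home, and the nearby items are undisturbed.

```bash
python3 -c "
from bench import job
print(job.hand_in())"
```

```text
the job is handed in; nothing more can be done
None
```

The bolt was drawn, the housing tipped fully onto the rear stops with its panel up, and the bolt pushed home again; the job was handed in at about 17 s with no verdict returned.

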